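Clear the coppersmith's bench and slide the bowl under the shelf

TASK

First clear the way by standing the wooden forming stick upright in the empty copper tool cup (either end down). Then slide the upside-down copper bowl along the bench, never lifting or tipping it, onto the green pad under the glass shelf, so that it stands wholly on the pad. Do not knock the shelf, and leave the other things on the bench where they are.

Things in the scene. Friction and masses are not known exactly. Their poses are not given: they have to be found in the camera images.
- bowl: Copper bowl lying upside down on the bench, loose, to be slid onto the pad; a smooth dome with brass ribs, too wide to grip. 110 mm across, 53 mm high; its side is upright from the bench to 22 mm, then domes in. About 0.45 kg. Origin at the centre of its underside, z up.
- stick: Loose hardwood forming stick with a red band near each end: square bar 28 x 28 mm, 180 mm long, about 0.12 kg, both ends alike, lying flat on the bench between the bowl and the pad. Origin at its centre; x along its length.
- holder: Fixed tool holder: a wooden base 84 x 196 x 12 mm with two open copper cups 110 mm apart along its y axis, each 68 mm outside, 60 mm inside, rim 95 mm above the bench, inner floor at about 16 mm. The cup at y = -55 mm is taken by two punches standing up to 150 mm above the bench; the one at y = +55 mm is empty. Origin at the centre of the base's underside.
- cup (a point): Centre of the mouth of the empty cup (at y = +55 mm of the holder), at rim height, 95 mm above the bench. Its wall is 4 mm thick.
- pad: Round green pad marked on the bench, flat, 150 mm in diameter, with a thin white ring of 110 mm diameter, concentric, the size of the bowl. It lies below the glass shelf. Origin at its centre; z up.
- shelf: Fixed glass shelf, 400 (its x) by 140 mm (its y), 8 mm thick, underside 200 mm above the bench (brackets at x = +-170 hang to 190). 14 mm posts at x = +-170, y = +60 (feet 44 wide). Open at its front edge, y = -70, facing mid-bench; the pad's centre is near x = 0, y = +25. Pots on it at x = +-135 reach 300 mm above the bench. Origin on the bench below its centre.
- block: Fixed oak block, 70 x 70 mm, 34 mm high, beside the bowl's way. Origin at the centre of its underside.
- dishes: Fixed stack of small copper and brass dishes, 90 mm across, 34 mm high, beside the bowl's way. Origin at the centre of its underside.
- ewer: Bystander: loose copper ewer, 86 mm across, 160 mm high, with a handle at its +x side reaching 66 mm out. Origin at the centre of its underside.
- spray: Bystander: loose white spray can with a red cap, 52 mm across, 175 mm high. Origin at the centre of its underside.
- hammer: Bystander: loose hammer lying on the bench, 240 mm long, about 30 mm high; its x axis runs along it, handle to -x. Origin at about its middle on the bench.
- beaker: Bystander: loose solid brass beaker, 64 mm across, 50 mm high. Origin at the centre of its underside.
- pot: Bystander: loose lidded copper pot, 100 mm across, 87 mm high. Origin at the centre of its underside.

How it is judged:
On the way, in this order (a step that is already met when the one before it is completed fails the run):
1. the stick stands in the empty cup, let go (horizontal distance between stick and cup below 0.032 m and height (world z) of stick between 0.08 and 0.122 m and (angle between stick's own x axis and vertical below 0.5 rad or angle between stick's own x axis and vertical above 2.64 rad) and contact force between stick and the fingers below 0.1 N and linear speed of stick below 0.05 m/s), for 0.2 s.
2. the bowl is on the pad (horizontal distance between bowl and pad below 0.02 m and height (world z) of bowl below 0.006 m and angle between bowl's own z axis and vertical below 0.08 rad and linear speed of bowl below 0.02 m/s), for 0.2 s.
At the end, for the whole second after the job is handed in: The stick stands in the cup that was empty (either end down; centre within 32 mm of the cup's axis and 80 to 122 mm above the bench, leaning less than 0.5 rad), released and at rest; the bowl lies flat on the bench, at rest, its centre within 20 mm of the pad's centre (all of step 1 and all of step 2); the robot touches nothing.
It fails at once if the bowl is lifted or tipped (underside centre more than 15 mm up, or tilted more than 0.25 rad) (height (world z) of bowl above 0.015 m or angle between bowl's own z axis and vertical above 0.25 rad).
It fails at once if the glass shelf is knocked (more than 8 N) (contact force between shelf and anything else above 8 N).
It fails at once if a bystander (ewer, spray can, hammer, beaker, pot) is moved more than 30 mm (distance of any of ewer, spray, hammer, beaker, pot from where it was at the start of the episode above 0.03 m).
It also fails if it takes over 58 s, if anything falls off the work surface, if the arm or the gripper's body presses on something with over 40 N, if the wrist force passes 120 N, or if a joint passes its speed limit or range.

ROBOT

A 6-joint arm with a two-finger parallel gripper is mounted at the origin on the work surface. World frame = base frame: x ahead of the robot, y to its left, z up, the work surface at z = 0. Lengths are in m, angles in rad, forces in N, time in s.
With the tool pointing down it reaches from about 0.35 to 0.85 m from the base axis. Payload 8.1 kg.
Tool frame: the origin (TCP) lies midway between the tips of the shut fingers; the grasp point (between the pads) lies 19 mm behind it; z points along the fingers, y is the line along which they close (so a half turn about z gives the same grasp; the last joint's range is limited). The gripper opens to 93 mm and grips with 3 to 60 N. Pads are 15 mm wide; open, the fingers measure 128 mm over their backs; the gripper's body (75 mm by 188 mm) begins 65 mm behind the grasp point.
Start: joints at [-1.196, 0.13, 1.488, -0, 1.523, -0.085], TCP at [0.266, -0.538, 0.219] pointing down, gripper open.
Joint ranges: [-2.96, 2.96], [-0.89, 2.26], [0.02, 2.5], [-1.34, 4.48], [0, 2.73], [-2.66, 2.66]. Speed limits (rad/s): [2.39, 2.39, 2.79, 3.14, 3.14, 3.14].

INTERFACE

Orientations are given as a unit quaternion [w, x, y, z].
In Python, from cell import manip, viewer gives the robot as it stands.
- The arm moves only by the tool send_rows, never from a script. Its argument "motion" is a list of rows, each a list of 7 numbers: the turn, a rotation vector about the tool's x, y, z each as a share of 360 degrees, from -1 to 1, then the shift along the tool's x, y, z each as a share of 0.06 m, from -1 to 1, then the opening, from -1 (shut) to 1 (fully open). A call has 1 to 5 rows; each row shifts and turns the commanded pose from where the row before left it, along the tool's axes as they then stand; what a row does not reach is not made up. A row lasts 1/8 s, in which the tool goes at most 62.5 mm and 10.7 degrees, less where a joint would pass 70% of its speed; a pose out of reach is approached as far as the arm can. A call with a number of a shift or a turn outside -1 to 1 is refused whole. A call with a gripper value outside its range is refused whole. The fingers move at their own pace and stop on an object; "grip_force" is the grip in N (left out, the last holds). Time passes only in rows, so rows that do not move let the fingers close. It gives the time, the measured TCP pose, the force, the opening and the grip force at its end, in the units of the state.
- manip.get_state(): the state, without advancing time (a new reading comes with each control period).
- viewer.capture(name): name is "scene" or "top" or "wrist"; returns a dict with "color" (480x640x3 uint8, red, green, blue), "fx", "fy", "cx", "cy" (pixels), "rvec" (rotation vector, rad) and "tvec" (3), from world to camera coordinates, as OpenCV has them; the wrist camera has in their place "tool_from_camera" (4x4, takes a point from camera to tool coordinates, whose origin is the TCP and whose axes are the flange's). Camera axes: x right, y down, z forward; pixel columns grow to the right and rows downward; lengths in m; the calibration is good to about 2 mm. The wrist camera is an equidistant fisheye: a pixel r from the principal point sees the ray r / f radians off the axis. A picture is of the moment at which its call begins: read the wrist's pose just before it. There is no depth.
- manip.finish_job(): hands the job in; it is judged then, once.
The state is a dict: "time_s": time; "qpos": joint angles; "dq": joint speeds; "tau": joint torques, N m; "ee_pos": TCP position; "tool_rot": TCP orientation; "wrist_force": force on the tool from outside, world axes, zero at the start; "moment": the same for the moment, N m; "width": finger opening in m; "grasp_force": force on a finger pad.
Only numpy, scipy, OpenCV 4.12 (cv2) and the standard library are available. Lean on these libraries where they do the work, as an engineer would, in place of code of your own. Each camera call takes 0.05 s, during which the arm holds its last target. There are 200 camera calls.

## Working session

There is one attempt and no reset: what is moved stays moved. The work goes in short steps, Python scripts to look and compute and a tool call to move; the robot and the scene stay as the last step left them, time stands still between calls to the robot, and variables do not carry over. Pictures are saved under pics/ and viewed, at most 10 in all, crops included, and the job is handed in when it is done.

Besides the shell and the picture viewer there is one more tool, called after "Call:" by a JSON object that holds its "name" and its "arguments". send_rows: Moves the arm, as the interface text tells. Shift numbers are shares of 0.06 m and turn numbers shares of 360 degrees, none past 1 either way. Its arguments: {"type":"object","properties":{"motion":{"type":"array"},"grip_force":{"type":"number"}},"required":["motion"]}

```bash
mkdir -p pics
python3 - <<'E'
from cell import manip, viewer
import cv2,pickle
s=manip.get_state();print(s)
for n in("top","scene"):
    c=viewer.capture(n);cv2.imwrite(f"pics/{n}0.png",c["color"][:,:,::-1]);pickle.dump(c,open(f"{n}.pkl","wb"))
    print({k:v for k,v in c.items() if k!="color"})
E
```

```text
{'time_s': 0.0, 'qpos': array([-1.19639650e+00,  1.31145105e-01,  1.48927587e+00, -2.53168547e-05,
        1.52300252e+00, -8.54104501e-02]), 'dq': array([-0.00112534, -0.00208518,  0.0003833 ,  0.00142498, -0.00072243,
        0.00078588]), 'tau': array([-1.48971944e-04, -5.59847367e+01, -4.91757023e+01,  7.66840624e-02,
        3.58796166e-02, -1.85008685e-04]), 'ee_pos': array([ 0.26606304, -0.53714563,  0.21759892]), 'tool_rot': array([-9.04059237e-04,  9.73687469e-01,  2.27885662e-01, -1.44325116e-04]), 'wrist_force': array([ 0.30353451, -0.26130193,  0.3927172 ]), 'moment': array([0.00188106, 0.01694622, 0.00370189]), 'grasp_force': 0.0, 'width': 0.09319463907037966}
{'fx': 579.8164251546208, 'fy': 579.8164251546208, 'cx': 319.98667471405884, 'cy': 233.2276725694145, 'rvec': array([ 2.13639478, -2.17150648,  0.14959931]), 'tvec': array([-0.05231326,  0.54358389,  1.23859519])}
{'fx': 453.5923086591782, 'fy': 453.5923086591782, 'cx': 314.9884577517314, 'cy': 236.34076853975444, 'rvec': array([ 2.23794928,  1.06611038, -0.40751257]), 'tvec': array([-0.27934841, -0.2948176 ,  1.42314006])}
```

View pics/top0.png

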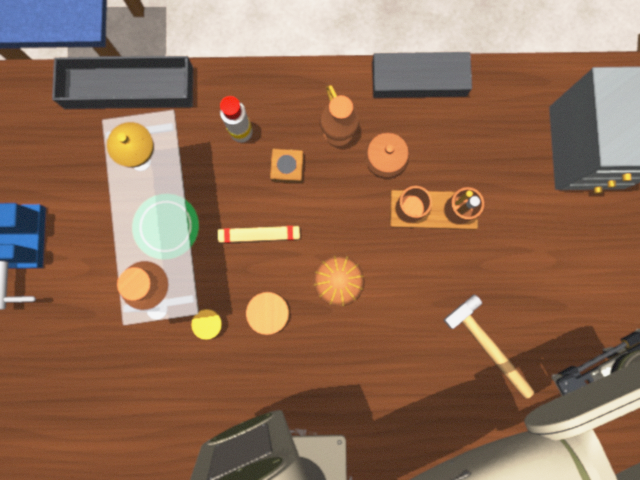

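View pics/scene0.png

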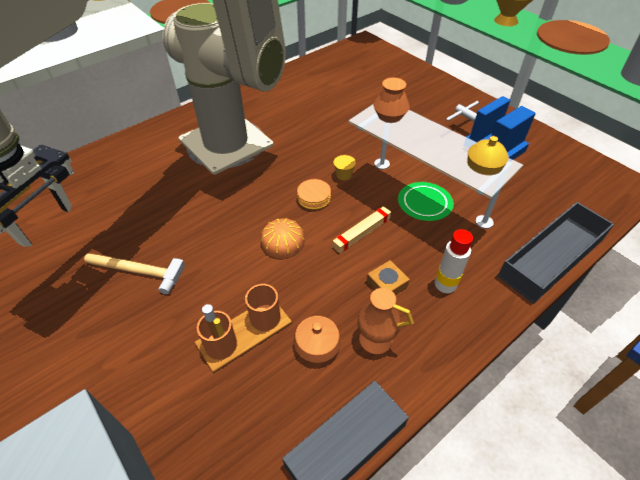

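The top view shows the stick at (259,234), bowl (339,281), empty cup (416,204), pad (165,226), block (287,165), and dishes (267,313). The hammer is at about (490,345). I'll enlarge it for accurate readings.

```bash
cat > h.py <<'E'
import numpy as np,cv2,pickle
from scipy.spatial.transform import Rotation as R
def ray(c,u,v,z):
    M=R.from_rotvec(c["rvec"]).as_matrix();o=-M.T@c["tvec"]
    d=M.T@np.array([(u-c["cx"])/c["fx"],(v-c["cy"])/c["fy"],1.])
    return o+d*(z-o[2])/d[2]
def proj(c,p):
    q=R.from_rotvec(c["rvec"]).as_matrix()@np.array(p)+c["tvec"]
    return np.array([c["fx"]*q[0]/q[2]+c["cx"],c["fy"]*q[1]/q[2]+c["cy"]])
E
python3 - <<'E'
from h import *
c=pickle.load(open("top.pkl","rb"));im=c["color"][:,:,::-1]
cv2.imwrite("pics/t1.png",cv2.resize(im[180:330,90:290],None,fx=4,fy=4,interpolation=cv2.INTER_CUBIC))
cv2.imwrite("pics/t2.png",cv2.resize(im[180:330,300:500],None,fx=4,fy=4,interpolation=cv2.INTER_CUBIC))
E
```

```text
(no output)
```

View pics/t1.png

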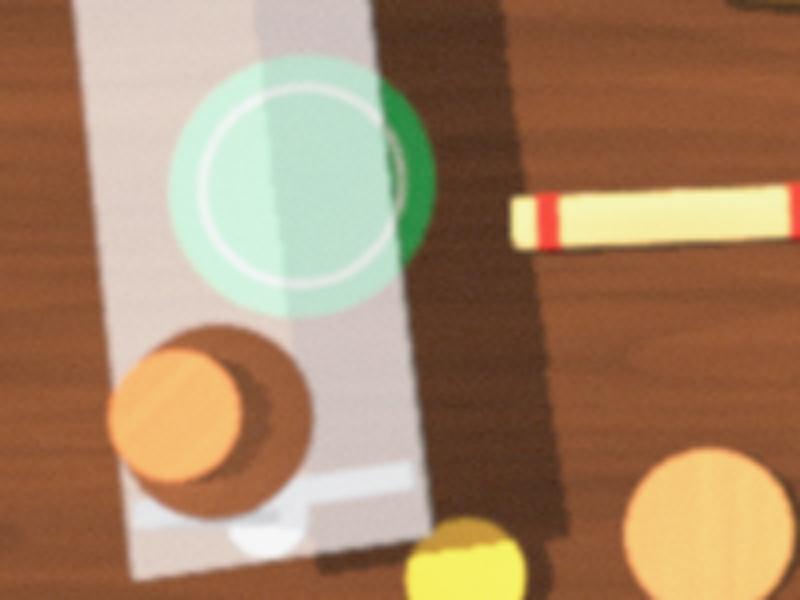

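View pics/t2.png

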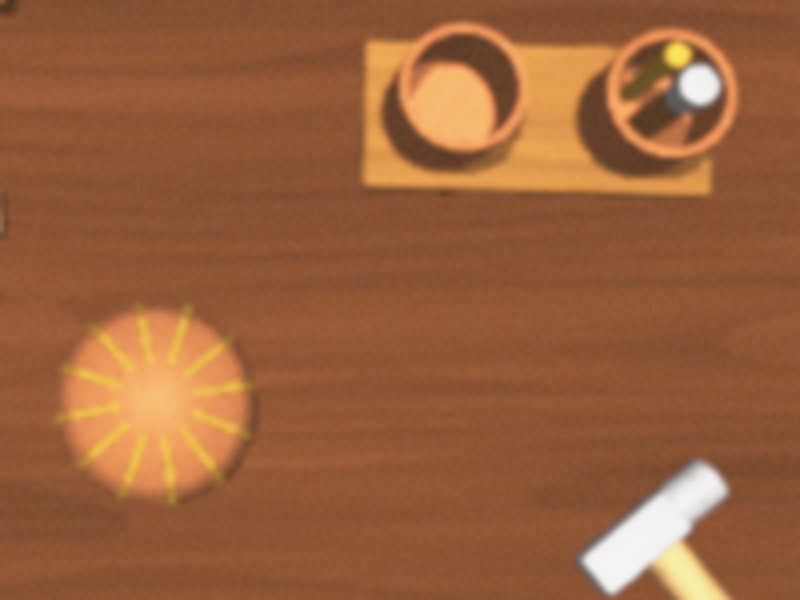

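Readings in full-image pixels:
- Pad ring centre: (165.5,226.4).
- Stick top end-centres: (218,235.5) and (299.5,233).
- Empty cup rim centre: (415.4,201.7). Other cup: (468,203).
- Bowl: (339,281).
- Shelf front edge: (183,180) to (198,314).
- Beaker: (206.5,324).

Run:
```python
from h import *
c=pickle.load(open("top.pkl","rb"));s=pickle.load(open("scene.pkl","rb"))
P=dict(pad=(165.5,226.4,0),padL=(139.2,226,0),padR=(191.6,226,0),st1=(218,235.5,.028),st2=(299.5,233,.028),cup=(415.4,201.7,.095),cup2=(468,203,.095),bowl=(339,281,.022),sf1=(183,180,.208),sf2=(198,314,.208),shFL=(174,111,.208),shBL=(103,119,.208),shBR=(123,325,.208),beaker=(206.5,324,.05),dishes=(267,313,.034),dishR=(289,313,.034),block=(287,165,.034),hamA=(448,323,.03),hamB=(480,300,.03),ewer=(341,105,.16),pot=(389,155,.05))
for k,(u,v,z) in P.items():
    p=ray(c,u,v,z);print(k,p.round(4),'scene px',proj(s,p).round(1))
```

```text
pad [0.5688 0.2882 0.    ] scene px [424.7 200.2]
padL [0.5707 0.3477 0.    ] scene px [439.7 191. ]
padR [0.5688 0.2291 0.    ] scene px [409.7 210.1]
st1 [0.5424 0.1644 0.028 ] scene px [386.8 208.4]
st2 [ 0.5451 -0.0159  0.028 ] scene px [335.1 242.5]
cup [ 0.5988 -0.2637  0.095 ] scene px [261.6 295.7]
cup2 [ 0.5942 -0.3748  0.095 ] scene px [213.8 324.3]
bowl [ 0.4379 -0.1013  0.022 ] scene px [281.6 235.3]
sf1 [0.6271 0.2015 0.208 ] scene px [433.7 166.3]
sf2 [0.3712 0.1697 0.208 ] scene px [348.  119.9]
shFL [0.7652 0.2212 0.208 ] scene px [489.5 195.6]
shBL [0.7511 0.3593 0.208 ] scene px [522.6 164.9]
shBR [0.3533 0.3088 0.208 ] scene px [382.7  97. ]
beaker [0.3497 0.1838 0.05  ] scene px [344.2 161.8]
dishes [0.3708 0.0563 0.034 ] scene px [313.7 189.9]
dishR [0.37   0.0087 0.034 ] scene px [299.6 197.6]
block [0.6983 0.0101 0.034 ] scene px [387. 275.]
hamA [ 0.3428 -0.3354  0.03  ] scene px [179.4 256.8]
hamB [ 0.3911 -0.4074  0.03  ] scene px [161.1 285.5]
ewer [ 0.79   -0.1078  0.16  ] scene px [384. 299.]
pot [ 0.7134 -0.217   0.05  ] scene px [314.1 332.1]
```

```bash
cat >> h.py <<'E'
from cell import manip,viewer
def st():
    s=manip.get_state();q=s["tool_rot"];return s,np.array(s["ee_pos"]),R.from_quat([q[1],q[2],q[3],q[0]])
def frame(yaw,tilt):
    """tool y at horizontal angle yaw (deg); tilted about tool y by tilt deg from straight down"""
    y=np.array([np.cos(np.radians(yaw)),np.sin(np.radians(yaw)),0]);z=np.array([0,0,-1.])
    return R.from_matrix(np.c_[np.cross(y,z),y,z])*R.from_euler('y',tilt,degrees=True)
def plan(p1,R1,n,first=None):
    s,p,r=first or (None,)+st()[1:]
    w=(r.inv()*R1).as_rotvec()/n; d=(np.array(p1)-p)/n
    print("turn deg/row",np.degrees(np.linalg.norm(w)).round(2),"mm/row",(1e3*np.linalg.norm(d)).round(1))
    for i in range(n):
        v=r.inv().apply(d);r=r*R.from_rotvec(w)
        print((w/2/np.pi).round(4).tolist(),(v/.06).round(3).tolist())
def show():
    s,p,r=st();print(round(s["time_s"],2),p.round(4),"z",r.as_matrix()[:,2].round(3),"y",r.as_matrix()[:,1].round(3),"q",s["qpos"].round(2),"F",s["wrist_force"].round(1),"w",round(s["width"],4),"g",round(s["grasp_force"],1))
E
python3 - <<'E'
from h import *
R1=frame(0.9,25);print(R1.as_matrix()[:,2])
plan([.5446,.023,.11],R1,15)
E
```

```text
[-0.0066382   0.42256612 -0.90630779]
turn deg/row 4.58 mm/row 42.3
[0.0026, 0.0041, -0.0118] [0.553, -0.42, 0.12]
[0.0026, 0.0041, -0.0118] [0.58, -0.376, 0.142]
[0.0026, 0.0041, -0.0118] [0.602, -0.33, 0.163]
[0.0026, 0.0041, -0.0118] [0.62, -0.282, 0.183]
[0.0026, 0.0041, -0.0118] [0.634, -0.233, 0.204]
[0.0026, 0.0041, -0.0118] [0.644, -0.182, 0.224]
[0.0026, 0.0041, -0.0118] [0.649, -0.13, 0.243]
[0.0026, 0.0041, -0.0118] [0.65, -0.078, 0.261]
[0.0026, 0.0041, -0.0118] [0.647, -0.026, 0.279]
[0.0026, 0.0041, -0.0118] [0.64, 0.026, 0.296]
[0.0026, 0.0041, -0.0118] [0.628, 0.078, 0.311]
[0.0026, 0.0041, -0.0118] [0.612, 0.129, 0.326]
[0.0026, 0.0041, -0.0118] [0.592, 0.179, 0.339]
[0.0026, 0.0041, -0.0118] [0.568, 0.228, 0.35]
[0.0026, 0.0041, -0.0118] [0.54, 0.274, 0.361]
```

Call:
{"name": "send_rows", "arguments": {"motion": [[0.0026,0.0041,-0.0118,0.553,-0.42,0.12,1],[0.0026,0.0041,-0.0118,0.58,-0.376,0.142,1],[0.0026,0.0041,-0.0118,0.602,-0.33,0.163,1],[0.0026,0.0041,-0.0118,0.62,-0.282,0.183,1],[0.0026,0.0041,-0.0118,0.634,-0.233,0.204,1]]}}

```text
time_s: 0.72
ee_pos: [0.3593, -0.3495, 0.1818]
tool_rot: [-0.055, 0.912, 0.404, 0.053]
wrist_force: [0.6, -0.3, 0.1]
width: 0.0932
grasp_force: 0.0
```

Call:
{"name": "send_rows", "arguments": {"motion": [[0.0026,0.0041,-0.0118,0.644,-0.182,0.224,1],[0.0026,0.0041,-0.0118,0.649,-0.13,0.243,1],[0.0026,0.0041,-0.0118,0.65,-0.078,0.261,1],[0.0026,0.0041,-0.0118,0.647,-0.026,0.279,1],[0.0026,0.0041,-0.0118,0.64,0.026,0.296,1]]}}

```text
time_s: 1.35
ee_pos: [0.4518, -0.1628, 0.1457]
tool_rot: [-0.107, 0.814, 0.562, 0.104]
wrist_force: [0.7, 0.3, -0.7]
width: 0.0931
grasp_force: 0.0
```

Call:
{"name": "send_rows", "arguments": {"motion": [[0.0026,0.0041,-0.0118,0.628,0.078,0.311,1],[0.0026,0.0041,-0.0118,0.612,0.129,0.326,1],[0.0026,0.0041,-0.0118,0.592,0.179,0.339,1],[0.0026,0.0041,-0.0118,0.568,0.228,0.35,1],[0.0026,0.0041,-0.0118,0.54,0.274,0.361,1]]}}

```text
time_s: 1.98
ee_pos: [0.5439, 0.0241, 0.1093]
tool_rot: [-0.154, 0.683, 0.698, 0.151]
wrist_force: [0.5, -0.2, -0.2]
width: 0.0928
grasp_force: 0.0
```

Run:
```python
from h import *
show()
plan([.5446,.023,.009],frame(0.9,25),4)
c=viewer.capture("top");cv2.imwrite("pics/top1.png",c["color"][:,:,::-1])
```

```text
1.98 [0.5439 0.0241 0.1093] z [-0.009  0.421 -0.907] y [ 1.     0.022 -0.   ] q [-0.33  0.15  1.74  0.41  1.43 -0.45] F [ 0.5 -0.2 -0.2] w 0.0928 g 0.0
turn deg/row 0.09 mm/row 25.1
[-0.0001, 0.0001, 0.0002] [-0.18, 0.003, 0.377]
[-0.0001, 0.0001, 0.0002] [-0.18, 0.003, 0.377]
[-0.0001, 0.0001, 0.0002] [-0.18, 0.003, 0.377]
[-0.0001, 0.0001, 0.0002] [-0.181, 0.003, 0.377]
```

Run:
```python
from h import *
R1=frame(.9,32);z=R1.as_matrix()[:,2];g=np.array([.5446,.016,.026]);print(g+.019*z)
plan(g+.019*z,R1,4)
```

```text
[0.54444185 0.02606722 0.00988709]
turn deg/row 1.73 mm/row 24.6
[-0.0002, 0.0048, 0.0004] [-0.182, -0.001, 0.368]
[-0.0002, 0.0048, 0.0004] [-0.193, -0.001, 0.363]
[-0.0002, 0.0048, 0.0004] [-0.203, -0.001, 0.357]
[-0.0002, 0.0048, 0.0004] [-0.214, -0.001, 0.35]
```

Call:
{"name": "send_rows", "arguments": {"motion": [[-0.0002,0.0048,0.0004,-0.182,0,0.368,1],[-0.0002,0.0048,0.0004,-0.193,0,0.363,1],[-0.0002,0.0048,0.0004,-0.203,0,0.357,1],[-0.0002,0.0048,0.0004,-0.214,0,0.35,1],[0,0,0,0,0,0,1]]}}

```text
time_s: 2.65
ee_pos: [0.5414, 0.0208, 0.0089]
tool_rot: [-0.197, 0.678, 0.682, 0.191]
wrist_force: [-0.6, -0.1, 0.3]
width: 0.0928
grasp_force: 0.0
```

Call:
{"name": "send_rows", "arguments": {"motion": [[0,0,0,0,0,0,-1],[0,0,0,0,0,0,-1],[0,0,0,0,0,0,-1],[0,0,0,0,0,0,-1],[0,0,0,0,0,0,-1]], "grip_force": 30}}

```text
time_s: 3.28
ee_pos: [0.5439, 0.0204, 0.0116]
tool_rot: [-0.194, 0.677, 0.683, 0.193]
wrist_force: [-0.3, 0.5, -0.3]
width: 0.0475
grasp_force: 0.0
```

Run:
```python
from h import *
show()
c=viewer.capture("scene");cv2.imwrite("pics/s1.png",cv2.resize(c["color"][150:330,200:440,::-1],None,fx=2.5,fy=2.5))
```

```text
3.27 [0.5439 0.0204 0.0116] z [-0.004  0.526 -0.85 ] y [1.    0.009 0.   ] q [-0.41  0.35  1.75  0.52  1.32 -0.62] F [-0.3  0.5 -0.3] w 0.0475 g 0.0
```

View pics/s1.png

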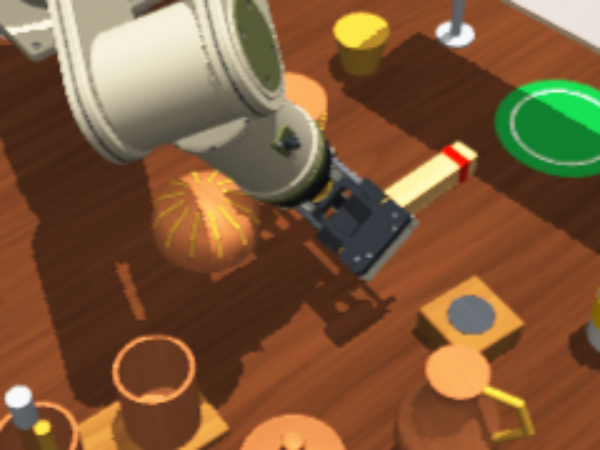

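The gripper straddles the stick's near end, still closing (width 47 mm); the bowl and cup are untouched.

Call:
{"name": "send_rows", "arguments": {"motion": [[0,0,0,0,0,0,-1],[0,0,0,0,0,0,-1],[0,0,0,0,0,0,-1],[0,0,0,0,0,0,-1]], "grip_force": 40}}

```text
time_s: 3.82
ee_pos: [0.5438, 0.0203, 0.0114]
tool_rot: [-0.194, 0.677, 0.683, 0.193]
wrist_force: [-0.6, -0.1, -0.1]
width: 0.0278
grasp_force: 39.9
```

Run:
```python
from h import *
show()
s,p,r=st()
plan([.545,.02,.26],r,5)
```

```text
3.83 [0.5438 0.0203 0.0114] z [-0.005  0.526 -0.85 ] y [ 1.     0.008 -0.   ] q [-0.41  0.35  1.75  0.52  1.32 -0.62] F [-0.6 -0.1 -0.1] w 0.0278 g 39.9
turn deg/row 0.0 mm/row 49.7
[0.0, 0.0, 0.0] [0.435, 0.004, -0.705]
[0.0, 0.0, 0.0] [0.435, 0.004, -0.705]
[0.0, 0.0, 0.0] [0.435, 0.004, -0.705]
[0.0, 0.0, 0.0] [0.435, 0.004, -0.705]
[0.0, 0.0, 0.0] [0.435, 0.004, -0.705]
```

Call:
{"name": "send_rows", "arguments": {"motion": [[0,0,0,0.25,0.004,-0.4,-1],[0,0,0,0.5,0.004,-0.82,-1],[0,0,0,0.5,0.004,-0.82,-1],[0,0,0,0.5,0.004,-0.82,-1],[0,0,0,0.5,0.004,-0.82,-1]]}}

```text
time_s: 4.45
ee_pos: [0.5445, 0.019, 0.2717]
tool_rot: [-0.195, 0.677, 0.683, 0.192]
wrist_force: [0.6, -0.5, -1.8]
width: 0.0278
grasp_force: 39.9
```

Run:
```python
from h import *
show()
R1=frame(.9,-58);z=R1.as_matrix()[:,2];print(z)
plan(np.array([.59,-.19,.31])+.019*z,R1,15)
```

```text
4.45 [0.5445 0.019  0.2717] z [-0.005  0.526 -0.85 ] y [ 1.     0.008 -0.001] q [-0.41  0.07  1.56  0.51  1.73 -0.39] F [ 0.6 -0.5 -1.8] w 0.0278 g 39.9
[ 0.01332056 -0.84794347 -0.52991926]
turn deg/row 5.98 mm/row 15.4
[-0.0, -0.0166, -0.0001] [-0.196, 0.049, -0.159]
[-0.0, -0.0166, -0.0001] [-0.212, 0.049, -0.137]
[-0.0, -0.0166, -0.0001] [-0.225, 0.049, -0.114]
[-0.0, -0.0166, -0.0001] [-0.236, 0.048, -0.09]
[-0.0, -0.0166, -0.0001] [-0.244, 0.048, -0.065]
[-0.0, -0.0166, -0.0001] [-0.249, 0.048, -0.039]
[-0.0, -0.0166, -0.0001] [-0.252, 0.048, -0.013]
[-0.0, -0.0166, -0.0001] [-0.252, 0.048, 0.013]
[-0.0, -0.0166, -0.0001] [-0.25, 0.048, 0.04]
[-0.0, -0.0166, -0.0001] [-0.244, 0.048, 0.065]
[-0.0, -0.0166, -0.0001] [-0.236, 0.048, 0.09]
[-0.0, -0.0166, -0.0001] [-0.225, 0.047, 0.115]
[-0.0, -0.0166, -0.0001] [-0.212, 0.047, 0.137]
[-0.0, -0.0166, -0.0001] [-0.197, 0.047, 0.159]
[-0.0, -0.0166, -0.0001] [-0.179, 0.047, 0.178]
```

Call:
{"name": "send_rows", "arguments": {"motion": [[0,-0.0166,0,-0.196,0.049,-0.159,-1],[0,-0.0166,0,-0.212,0.049,-0.137,-1],[0,-0.0166,0,-0.225,0.049,-0.114,-1],[0,-0.0166,0,-0.236,0.048,-0.09,-1],[0,-0.0166,0,-0.244,0.048,-0.065,-1]]}}

```text
time_s: 5.08
ee_pos: [0.5602, -0.0566, 0.2796]
tool_rot: [-0.011, 0.704, 0.71, 0.01]
wrist_force: [-0.3, -0.2, -2.2]
width: 0.0275
grasp_force: 39.9
```

Call:
{"name": "send_rows", "arguments": {"motion": [[0,-0.0166,0,-0.249,0.048,-0.039,-1],[0,-0.0166,0,-0.252,0.048,-0.013,-1],[0,-0.0166,0,-0.252,0.048,0.013,-1],[0,-0.0166,0,-0.25,0.048,0.04,-1],[0,-0.0166,0,-0.244,0.048,0.065,-1]]}}

```text
time_s: 5.7
ee_pos: [0.5753, -0.1314, 0.2888]
tool_rot: [0.173, 0.683, 0.689, -0.171]
wrist_force: [-0.3, 0.6, -1.4]
width: 0.0277
grasp_force: 39.9
```

Call:
{"name": "send_rows", "arguments": {"motion": [[0,-0.0166,0,-0.236,0.048,0.09,-1],[0,-0.0166,0,-0.225,0.047,0.115,-1],[0,-0.0166,0,-0.212,0.047,0.137,-1],[0,-0.0166,0,-0.197,0.047,0.159,-1],[0,-0.0166,0,-0.179,0.047,0.178,-1]]}}

```text
time_s: 6.32
ee_pos: [0.5901, -0.2063, 0.2978]
tool_rot: [0.344, 0.615, 0.621, -0.342]
wrist_force: [0.6, 0.3, -0.8]
width: 0.0274
grasp_force: 39.9
```

Run:
```python
from h import *
show()
R1=frame(.9,-58);z=R1.as_matrix()[:,2]
plan(np.array([.599,-.264,.3])+.019*z,R1,5)
c=viewer.capture("scene");cv2.imwrite("pics/s2.png",c["color"][:,:,::-1])
```

```text
6.33 [ 0.5901 -0.2063  0.2978] z [ 0.007 -0.848 -0.53 ] y [ 1.     0.009 -0.001] q [ 0.11  0.19  1.6  -1.01  1.53  0.24] F [ 0.6  0.3 -0.8] w 0.0274 g 39.9
turn deg/row 0.08 mm/row 15.0
[-0.0002, 0.0, -0.0001] [-0.108, 0.028, 0.223]
[-0.0002, 0.0, -0.0001] [-0.108, 0.028, 0.223]
[-0.0002, 0.0, -0.0001] [-0.108, 0.028, 0.223]
[-0.0002, 0.0, -0.0001] [-0.108, 0.027, 0.223]
[-0.0002, 0.0, -0.0001] [-0.108, 0.027, 0.223]
```

View pics/s2.png

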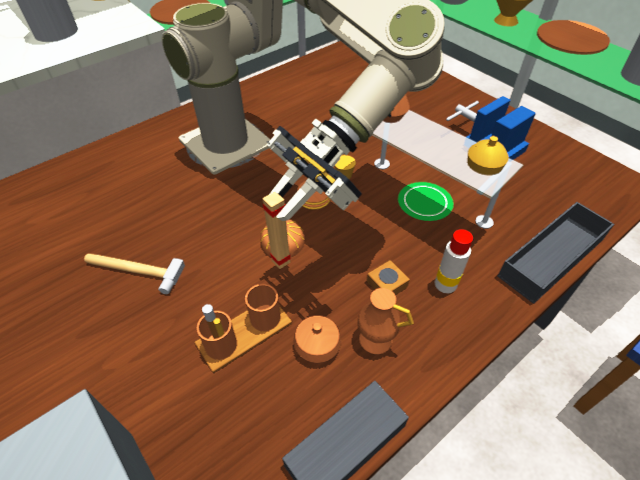

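The stick hangs upright with its bottom near (283,262). The axis sits 13.5 mm toward -y of the grasp point, so I'll correct for that.

Run:
```python
from h import *
s,p,r=st();z=r.as_matrix()[:,2]
G=p-.019*z;c=viewer.capture("scene")
A=G+[0,-.0135,0]
print("expect top",proj(c,A+[0,0,.026]),"bottom",proj(c,A-[0,0,.154]))
R1=frame(.9,-58);z=R1.as_matrix()[:,2]
plan(np.array([.599,-.2505,.3])+.019*z,R1,4)
im=c["color"][170:290,200:360,::-1];cv2.imwrite("pics/s3.png",cv2.resize(im,None,fx=5,fy=5,interpolation=cv2.INTER_CUBIC))
```

```text
expect top [272.85108589 199.20619107] bottom [280.10261057 261.95847232]
turn deg/row 0.14 mm/row 15.4
[-0.0004, -0.0, 0.0001] [-0.118, 0.041, 0.224]
[-0.0004, -0.0, 0.0001] [-0.118, 0.041, 0.224]
[-0.0004, -0.0, 0.0001] [-0.118, 0.04, 0.224]
[-0.0004, -0.0, 0.0001] [-0.118, 0.04, 0.224]
```

View pics/s3.png

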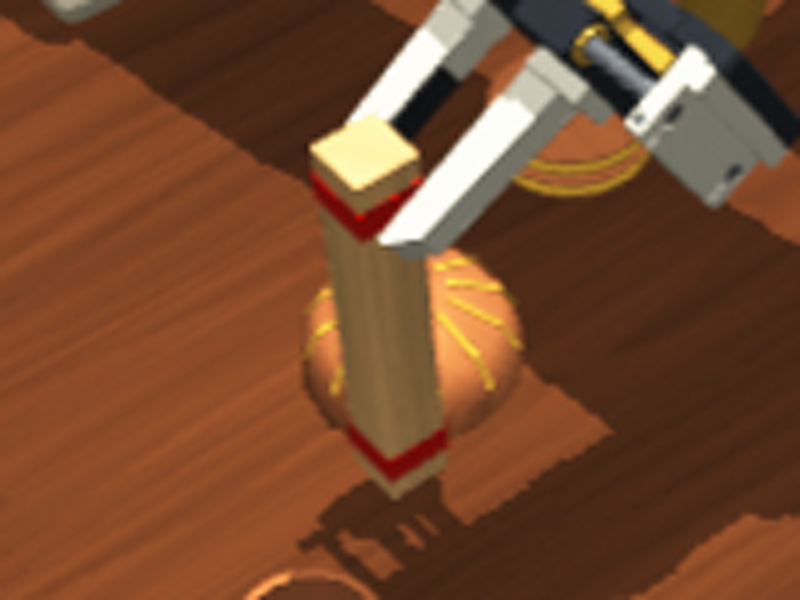

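The stick's top-face centre is at (273,201) and its bottom centre at about (279,264). Both are within a few mm of prediction and it is vertical, so I'll insert it.

Call:
{"name": "send_rows", "arguments": {"motion": [[0,0,0,-0.118,0.04,0.224,-1],[0,0,0,-0.118,0.04,0.224,-1],[0,0,0,-0.118,0.04,0.224,-1],[0,0,0,-0.118,0.04,0.224,-1],[0,0,0,0,0,0,-1]]}}

```text
time_s: 7.05
ee_pos: [0.5997, -0.2684, 0.2935]
tool_rot: [0.343, 0.617, 0.621, -0.341]
wrist_force: [-0.5, -0.3, -0.9]
width: 0.0275
grasp_force: 39.9
```

Run:
```python
from h import *
show()
R1=frame(.9,-58);z=R1.as_matrix()[:,2]
plan(np.array([.599,-.2505,.24])+.019*z,R1,3)
plan(np.array([.599,-.2505,.178])+.019*z,R1,6)
c=viewer.capture("scene")
cv2.imwrite("pics/s4.png",cv2.resize(c["color"][200:350,180:380,::-1],None,fx=4,fy=4,interpolation=cv2.INTER_CUBIC))
```

```text
7.05 [ 0.5997 -0.2684  0.2935] z [ 0.005 -0.847 -0.532] y [ 1.     0.006 -0.   ] q [ 0.    0.2   1.6  -1.02  1.44  0.19] F [-0.5 -0.3 -0.9] w 0.0275 g 39.9
turn deg/row 0.18 mm/row 21.2
[-0.0004, -0.0001, -0.0003] [0.304, -0.002, 0.18]
[-0.0004, -0.0001, -0.0003] [0.304, -0.002, 0.179]
[-0.0004, -0.0001, -0.0003] [0.304, -0.002, 0.179]
turn deg/row 0.09 mm/row 20.9
[-0.0002, -0.0001, -0.0001] [0.298, -0.001, 0.181]
[-0.0002, -0.0001, -0.0001] [0.298, -0.001, 0.181]
[-0.0002, -0.0001, -0.0001] [0.298, -0.001, 0.181]
[-0.0002, -0.0001, -0.0001] [0.298, -0.001, 0.181]
[-0.0002, -0.0001, -0.0001] [0.298, -0.001, 0.181]
[-0.0002, -0.0001, -0.0001] [0.298, -0.001, 0.181]
```

View pics/s4.png

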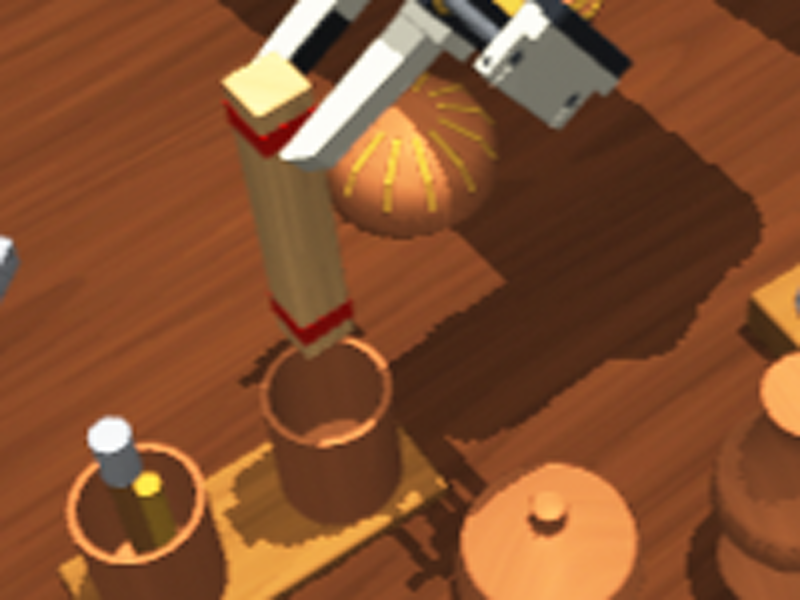

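The stick, from (268,78) to (315,335) in the crop, points at the cup mouth centre at (326,391). Lowering it.

Call:
{"name": "send_rows", "arguments": {"motion": [[0,0,0,0.3,0,0.18,-1],[0,0,0,0.3,0,0.18,-1],[0,0,0,0.3,0,0.18,-1],[0,0,0,0,0,0,-1]]}}

```text
time_s: 7.6
ee_pos: [0.5987, -0.2651, 0.2267]
tool_rot: [0.342, 0.615, 0.623, -0.342]
wrist_force: [-0.7, 0.3, -0.5]
width: 0.0275
grasp_force: 39.9
```

Call:
{"name": "send_rows", "arguments": {"motion": [[0,0,0,0.3,0,0.18,-1],[0,0,0,0.3,0,0.18,-1],[0,0,0,0.2,0,0.12,-1],[0,0,0,0,0,0,-1]]}}

```text
time_s: 8.1
ee_pos: [0.5992, -0.2644, 0.1724]
tool_rot: [0.342, 0.616, 0.622, -0.342]
wrist_force: [0.4, -0.9, -1.0]
width: 0.0277
grasp_force: 39.9
```

Run:
```python
from h import *
show()
s,p,r=st();print("G",p-.019*r.as_matrix()[:,2])
```

```text
8.1 [ 0.5992 -0.2644  0.1724] z [ 0.005 -0.847 -0.532] y [ 1.     0.008 -0.004] q [ 0.01  0.34  1.67 -1.05  1.34  0.38] F [ 0.4 -0.9 -1. ] w 0.0277 g 39.9
G [ 0.599104   -0.2482638   0.18254556]
```

Call:
{"name": "send_rows", "arguments": {"motion": [[0,0,0,0.06,0,0.035,-1],[0,0,0,0.05,0,0.03,-1],[0,0,0,0,0,0,-1]]}}

```text
time_s: 8.48
ee_pos: [0.6002, -0.2641, 0.167]
tool_rot: [0.344, 0.616, 0.621, -0.341]
wrist_force: [-0.2, -0.7, -2.0]
width: 0.028
grasp_force: 39.9
```

Call:
{"name": "send_rows", "arguments": {"motion": [[0,0,0,0,0,0,0.2],[0,0,0,0,0,0,0.2],[0,0,0,0,0,0,0.2],[0,0,0,0,0,0,0.2],[0,0,0,0,0,0,0.2]]}}

```text
time_s: 9.1
ee_pos: [0.6002, -0.2642, 0.1669]
tool_rot: [0.344, 0.616, 0.621, -0.341]
wrist_force: [0.1, -0.6, 0.6]
width: 0.0557
grasp_force: 0.0
```

Run:
```python
from h import *
show()
s,p,r=st();c=viewer.capture("scene")
im=c["color"][180:330,180:380,::-1]
cv2.imwrite("pics/s5.png",cv2.resize(im,None,fx=3,fy=3,interpolation=cv2.INTER_CUBIC))
```

```text
9.1 [ 0.6002 -0.2642  0.1669] z [ 0.007 -0.847 -0.532] y [ 1.     0.008 -0.   ] q [ 0.01  0.35  1.67 -1.06  1.34  0.39] F [ 0.1 -0.6  0.6] w 0.0557 g 0.0
```

View pics/s5.png

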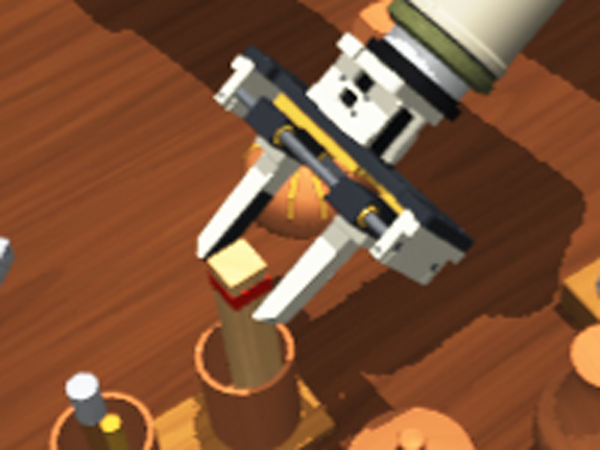

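The stick stands released in the cup, vertical, with its top at (238,262) in the crop. Retreating along the tool.

Call:
{"name": "send_rows", "arguments": {"motion": [[0,0,0,0,0,-0.3,0.3],[0,0,0,0,0,-0.8,0.3],[0,0,0,0,0,-0.8,0.5],[0,0,0,-0.4,0,-0.4,0.5],[0,0,0,0,0,0,0.5]]}}

```text
time_s: 9.78
ee_pos: [0.6012, -0.158, 0.2648]
tool_rot: [0.346, 0.617, 0.621, -0.338]
wrist_force: [0.5, 0.3, -1.2]
width: 0.0696
grasp_force: 0.0
```

Run:
```python
from h import *
show()
plan([.41,-.184,.16],frame(-18.6,40),15)
```

```text
9.78 [ 0.6012 -0.158   0.2648] z [ 0.012 -0.846 -0.532] y [1.    0.011 0.006] q [ 0.18  0.27  1.57 -0.99  1.56  0.33] F [ 0.5  0.3 -1.2] w 0.0696 g 0.0
turn deg/row 6.61 mm/row 14.6
[0.0007, 0.0179, 0.004] [0.083, -0.213, 0.084]
[0.0007, 0.0179, 0.004] [0.068, -0.215, 0.093]
[0.0007, 0.0179, 0.004] [0.052, -0.216, 0.101]
[0.0007, 0.0179, 0.004] [0.034, -0.217, 0.107]
[0.0007, 0.0179, 0.004] [0.017, -0.217, 0.111]
[0.0007, 0.0179, 0.004] [-0.001, -0.217, 0.112]
[0.0007, 0.0179, 0.004] [-0.019, -0.216, 0.112]
[0.0007, 0.0179, 0.004] [-0.037, -0.215, 0.11]
[0.0007, 0.0179, 0.004] [-0.055, -0.213, 0.106]
[0.0007, 0.0179, 0.004] [-0.071, -0.211, 0.1]
[0.0007, 0.0179, 0.004] [-0.087, -0.209, 0.092]
[0.0007, 0.0179, 0.004] [-0.102, -0.206, 0.082]
[0.0007, 0.0179, 0.004] [-0.116, -0.203, 0.07]
[0.0007, 0.0179, 0.004] [-0.128, -0.199, 0.058]
[0.0007, 0.0179, 0.004] [-0.139, -0.196, 0.043]
```

Call:
{"name": "send_rows", "arguments": {"motion": [[0.0007,0.0179,0.004,0.083,-0.213,0.084,0.5],[0.0007,0.0179,0.004,0.068,-0.215,0.093,0.5],[0.0007,0.0179,0.004,0.052,-0.216,0.101,0.5],[0.0007,0.0179,0.004,0.034,-0.217,0.107,0.5],[0.0007,0.0179,0.004,0.017,-0.217,0.111,0.5]]}}

```text
time_s: 10.4
ee_pos: [0.5347, -0.1681, 0.2256]
tool_rot: [0.17, 0.728, 0.649, -0.14]
wrist_force: [-0.2, -1.1, -0.3]
width: 0.07
grasp_force: 0.0
```

Call:
{"name": "send_rows", "arguments": {"motion": [[0.0007,0.0179,0.004,0,-0.217,0.112,0.5],[0.0007,0.0179,0.004,-0.019,-0.216,0.112,0.5],[0.0007,0.0179,0.004,-0.037,-0.215,0.11,0.5],[0.0007,0.0179,0.004,-0.055,-0.213,0.106,0.5],[0.0007,0.0179,0.004,-0.071,-0.211,0.1,0.5]]}}

```text
time_s: 11.02
ee_pos: [0.4708, -0.1767, 0.1913]
tool_rot: [-0.016, 0.779, 0.623, 0.071]
wrist_force: [-0.4, -0.7, -1.5]
width: 0.0696
grasp_force: 0.0
```

Call:
{"name": "send_rows", "arguments": {"motion": [[0.0007,0.0179,0.004,-0.087,-0.209,0.092,0.5],[0.0007,0.0179,0.004,-0.102,-0.206,0.082,0.5],[0.0007,0.0179,0.004,-0.116,-0.203,0.07,0.5],[0.0007,0.0179,0.004,-0.128,-0.199,0.058,0.5],[0.0007,0.0179,0.004,-0.139,-0.196,0.043,0.5]]}}

```text
time_s: 11.65
ee_pos: [0.4068, -0.1853, 0.1568]
tool_rot: [-0.201, 0.765, 0.545, 0.277]
wrist_force: [0.5, -1.1, -0.3]
width: 0.0698
grasp_force: 0.0
```

```bash
cat >> h.py <<'E'
def bowl(c):
    """centroid of the orange (copper) blob nearest the last bowl guess is printed for comparison"""
    hsv=cv2.cvtColor(c["color"],cv2.COLOR_RGB2HSV);m=cv2.inRange(hsv,(5,120,120),(17,255,255))
    n,l,s,ce=cv2.connectedComponentsWithStats(m)
    return [(ce[i].round(1).tolist(),s[i,:5].tolist()) for i in range(1,n) if s[i,4]>500]
E
python3 - <<'E'
from h import *
show()
plan([.410,-.184,.012],frame(-18.6,40),5)
c=viewer.capture("top")
for b in bowl(c): print(b,ray(c,*b[0],.03).round(3))
E
```

```text
11.65 [ 0.4068 -0.1853  0.1568] z [ 0.205  0.609 -0.766] y [ 0.946 -0.325 -0.006] q [-1.    0.07  1.84  0.53  1.7  -0.72] F [ 0.5 -1.1 -0.3] w 0.0698 g 0.0
turn deg/row 0.1 mm/row 29.0
[-0.0, 0.0, -0.0003] [-0.304, 0.012, 0.375]
[-0.0, 0.0, -0.0003] [-0.304, 0.011, 0.375]
[-0.0, 0.0, -0.0003] [-0.304, 0.01, 0.375]
[-0.0, 0.0, -0.0003] [-0.304, 0.01, 0.375]
[-0.0, 0.0, -0.0003] [-0.304, 0.009, 0.375]
([301.8, 259.7], [0, 51, 640, 429, 167764]) [ 0.486 -0.02   0.03 ]
```

Call:
{"name": "send_rows", "arguments": {"motion": [[0,0,0,-0.304,0.01,0.375,0.5],[0,0,0,-0.304,0.01,0.375,0.5],[0,0,0,-0.304,0.01,0.375,0.5],[0,0,0,-0.304,0.01,0.375,0.5],[0,0,0,-0.27,0.01,0.34,0.5]]}}

```text
time_s: 12.32
ee_pos: [0.4099, -0.1835, 0.0139]
tool_rot: [-0.2, 0.766, 0.546, 0.275]
wrist_force: [0.6, -0.6, 0.2]
width: 0.0703
grasp_force: 0.0
```

Run:
```python
from h import *
show()
s,p,r=st()
d=np.array([.131,.389,0]);d/=np.linalg.norm(d)
c=viewer.capture("top");pickle.dump(c,open("t2.pkl","wb"))
goal=np.array([.569,.288,.013])-.048*d; print(goal, np.linalg.norm((goal-p)[:2]))
plan(goal,frame(-18.6,40),24)
g=cv2.medianBlur(c["color"][:,:,0],3)
print(cv2.HoughCircles(g,cv2.HOUGH_GRADIENT,1,20,param1=60,param2=15,minRadius=20,maxRadius=28))
```

```text
12.32 [ 0.4099 -0.1835  0.0139] z [ 0.202  0.607 -0.769] y [ 0.946 -0.324 -0.006] q [-0.99  0.3   1.88  0.53  1.46 -0.85] F [ 0.6 -0.6  0.2] w 0.0703 g 0.0
[0.55368081 0.24251019 0.013     ] 0.449631554041193
turn deg/row 0.03 mm/row 18.7
[-0.0, 0.0, -0.0001] [0.24, -0.0, 0.198]
[-0.0, 0.0, -0.0001] [0.24, 0.0, 0.199]
[-0.0, 0.0, -0.0001] [0.24, 0.0, 0.199]
[-0.0, 0.0, -0.0001] [0.24, 0.0, 0.199]
[-0.0, 0.0, -0.0001] [0.24, 0.0, 0.199]
[-0.0, 0.0, -0.0001] [0.24, 0.0, 0.199]
[-0.0, 0.0, -0.0001] [0.24, 0.0, 0.199]
[-0.0, 0.0, -0.0001] [0.24, 0.0, 0.199]
[-0.0, 0.0, -0.0001] [0.24, 0.0, 0.199]
[-0.0, 0.0, -0.0001] [0.24, 0.001, 0.199]
[-0.0, 0.0, -0.0001] [0.24, 0.001, 0.199]
[-0.0, 0.0, -0.0001] [0.24, 0.001, 0.199]
[-0.0, 0.0, -0.0001] [0.24, 0.001, 0.199]
[-0.0, 0.0, -0.0001] [0.24, 0.001, 0.199]
[-0.0, 0.0, -0.0001] [0.24, 0.001, 0.199]
[-0.0, 0.0, -0.0001] [0.24, 0.001, 0.199]
[-0.0, 0.0, -0.0001] [0.24, 0.001, 0.199]
[-0.0, 0.0, -0.0001] [0.24, 0.001, 0.199]
[-0.0, 0.0, -0.0001] [0.24, 0.001, 0.199]
[-0.0, 0.0, -0.0001] [0.24, 0.001, 0.199]
[-0.0, 0.0, -0.0001] [0.24, 0.001, 0.199]
[-0.0, 0.0, -0.0001] [0.24, 0.001, 0.199]
[-0.0, 0.0, -0.0001] [0.24, 0.001, 0.199]
[-0.0, 0.0, -0.0001] [0.239, 0.001, 0.199]
[[[338.5 279.5  22.5]
  [164.5 225.5  22.9]
  [386.5 156.5  22.4]
  [143.5 284.5  24.1]
  [514.5 385.5  27.4]
  [267.5 312.5  20.7]
  [445.5 309.5  20.7]
  [383.5 296.5  25.2]
  [540.5 358.5  25.1]
  [127.5 142.5  24.1]
  [337.5 115.5  21.8]
  [523.5 306.5  24. ]
  [459.5 203.5  20.7]]]
```

Call:
{"name": "send_rows", "arguments": {"motion": [[0,0,0,0.2,0,0.166,0.5],[0,0,0,0.14,0,0.116,0.5],[0,0,0,0.1,0,0.083,0.5],[0,0,0,0.1,0,0.083,0.5],[0,0,0,0.1,0,0.083,0.5]]}}

```text
time_s: 13.0
ee_pos: [0.4269, -0.1376, 0.0157]
tool_rot: [-0.199, 0.766, 0.546, 0.275]
wrist_force: [-2.0, -4.9, 1.8]
width: 0.0696
grasp_force: 2.0
```

Call:
{"name": "send_rows", "arguments": {"motion": [[0,0,0,0.12,0,0.1,0.5],[0,0,0,0.15,0,0.124,0.5],[0,0,0,0.15,0,0.124,0.5],[0,0,0,0.15,0,0.124,0.5],[0,0,0,0.15,0,0.124,0.5]]}}

```text
time_s: 13.62
ee_pos: [0.4449, -0.084, 0.0155]
tool_rot: [-0.199, 0.766, 0.546, 0.275]
wrist_force: [-2.1, -5.1, 3.1]
width: 0.0697
grasp_force: 2.2
```

Run:
```python
from h import *
show()
s,p,r=st()
d=np.array([.131,.389,0]);d/=np.linalg.norm(d)
c=viewer.capture("top");e=p+.048*d;print("exp bowl",e,proj(c,[e[0],e[1],.022]))
g=cv2.medianBlur(c["color"][:,:,0],3)
x,y=proj(c,[e[0],e[1],.022]).astype(int)
o=cv2.HoughCircles(g[y-50:y+50,x-50:x+50],cv2.HOUGH_GRADIENT,1,20,param1=60,param2=10,minRadius=20,maxRadius=27)
print((o+[x-50,y-50,0])[0,:4])
cv2.imwrite("pics/p1.png",cv2.resize(c["color"][y-75:y+75,x-100:x+100,::-1],None,fx=4,fy=4,interpolation=cv2.INTER_CUBIC))
```

```text
13.62 [ 0.4449 -0.084   0.0155] z [ 0.204  0.606 -0.769] y [ 0.946 -0.324 -0.005] q [-0.81  0.19  2.01  0.62  1.36 -0.74] F [-2.1 -5.1  3.1] w 0.0697 g 2.2
exp bowl [ 0.46019324 -0.03852964  0.0155416 ] [310.3180051  271.33516011]
[[310.5        271.5         22.89999962]
 [267.5        312.5         21.10000038]
 [341.5        283.5         20.70000076]]
```

Call:
{"name": "send_rows", "arguments": {"motion": [[0,0,0,0.16,0,0.155,0.5],[0,0,0,0.17,0,0.165,0.5],[0,0,0,0.18,0,0.17,0.5],[0,0,0,0.2,0,0.166,0.5],[0,0,0,0.2,0,0.166,0.5]]}}

```text
time_s: 14.3
ee_pos: [0.4695, -0.0153, 0.0133]
tool_rot: [-0.198, 0.766, 0.546, 0.276]
wrist_force: [-2.8, -8.6, 7.7]
width: 0.0701
grasp_force: 5.6
```

Call:
{"name": "send_rows", "arguments": {"motion": [[0,0,0,0.2,0,0.166,0.5],[0,0,0,0.2,0,0.166,0.5],[0,0,0,0.2,0,0.166,0.5],[0,0,0,0.2,0,0.166,0.5],[0,0,0,0.15,0,0.124,0.5]]}}

```text
time_s: 14.92
ee_pos: [0.4933, 0.0553, 0.0133]
tool_rot: [-0.199, 0.766, 0.546, 0.276]
wrist_force: [-2.0, -8.3, 6.6]
width: 0.0697
grasp_force: 5.5
```

```bash
cat > chk.py <<'E'
from h import *
show()
s,p,r=st()
d=np.array([.131,.389,0]);d/=np.linalg.norm(d)
c=viewer.capture("top");e=p+.048*d;print("exp bowl",e,proj(c,[e[0],e[1],.022]))
g=cv2.medianBlur(c["color"][:,:,0],3)
x,y=proj(c,[e[0],e[1],.022]).astype(int)
o=cv2.HoughCircles(g[y-50:y+50,x-50:x+50],cv2.HOUGH_GRADIENT,1,20,param1=60,param2=8,minRadius=20,maxRadius=27)
print((o+[x-50,y-50,0])[0,:5])
goal=np.array([.569,.288,.013])-.048*d; print("remaining",(goal-p).round(4), np.linalg.norm((goal-p)[:2]))
plan(goal,frame(-18.6,40),1)
E
python3 chk.py
```

```text
14.93 [0.4933 0.0553 0.0133] z [ 0.205  0.606 -0.769] y [ 0.946 -0.324 -0.003] q [-0.51  0.11  2.1   0.74  1.19 -0.56] F [-2.  -8.3  6.6] w 0.0697 g 5.5
exp bowl [0.50860639 0.10078374 0.01327542] [247.11147273 250.50958175]
[[246.5        251.5         23.        ]
 [271.5        249.5         25.20000076]
 [253.5        270.5         23.        ]]
remaining [ 0.0604  0.1872 -0.0003] 0.19671633675312478
turn deg/row 0.44 mm/row 195.7
[0.0001, 0.0006, -0.0011] [2.503, -0.055, 2.09]
```

Call:
{"name": "send_rows", "arguments": {"motion": [[0,0,0,0.2,-0.005,0.155,0.5],[0,0,0,0.2,-0.005,0.166,0.5],[0,0,0,0.2,-0.005,0.166,0.5],[0,0,0,0.2,-0.005,0.166,0.5],[0,0,0,0.15,-0.005,0.124,0.5]]}}

```text
time_s: 15.6
ee_pos: [0.5146, 0.1265, 0.013]
tool_rot: [-0.2, 0.766, 0.546, 0.275]
wrist_force: [-1.5, -4.6, 3.2]
width: 0.0699
grasp_force: 3.2
```

```bash
python3 chk.py
```

```text
15.6 [0.5146 0.1265 0.013 ] z [ 0.203  0.607 -0.769] y [ 0.946 -0.324 -0.006] q [-0.34  0.11  2.1   0.8   1.1  -0.45] F [-1.5 -4.6  3.2] w 0.0699 g 3.2
exp bowl [0.52996739 0.17202552 0.01298679] [214.99356771 241.44998778]
[[213.5        241.5         23.        ]
 [171.5        220.5         25.20000076]
 [234.5        244.5         21.79999924]]
remaining [0.039 0.116 0.   ] 0.12236676727043111
turn deg/row 0.47 mm/row 121.4
[-0.0003, 0.0006, -0.0012] [1.554, -0.004, 1.296]
```

Call:
{"name": "send_rows", "arguments": {"motion": [[0,0,0,0.2,0,0.166,0.5],[0,0,0,0.2,0,0.166,0.5],[0,0,0,0.2,0,0.166,0.5],[0,0,0,0.2,0,0.166,0.5],[0,0,0,0.15,0,0.124,0.5]]}}

```text
time_s: 16.27
ee_pos: [0.5385, 0.1971, 0.0129]
tool_rot: [-0.2, 0.766, 0.546, 0.275]
wrist_force: [-0.9, -4.0, 0.7]
width: 0.0699
grasp_force: 1.9
```

```bash
python3 chk.py
```

```text
16.27 [0.5385 0.1971 0.0129] z [ 0.202  0.607 -0.769] y [ 0.946 -0.323 -0.006] q [-0.18  0.15  2.07  0.84  1.01 -0.35] F [-0.9 -4.   0.7] w 0.0699 g 1.9
exp bowl [0.5538409  0.2426012  0.01293879] [183.31511464 231.30099608]
[[164.5        226.5         22.89999962]
 [184.5        231.5         24.10000038]
 [229.5        253.5         21.79999924]
 [209.5        192.5         26.39999962]]
remaining [0.0152 0.0454 0.0001] 0.04786281489819013
turn deg/row 0.47 mm/row 47.0
[-0.0003, 0.0005, -0.0011] [0.599, -0.003, 0.503]
```

Call:
{"name": "send_rows", "arguments": {"motion": [[0,0,0,0.15,0,0.125,0.5],[0,0,0,0.15,0,0.125,0.5],[0,0,0,0.15,0,0.125,0.5],[0,0,0,0.1,0,0.083,0.5],[0,0,0,0.05,0,0.042,0.5]]}}

```text
time_s: 16.95
ee_pos: [0.5537, 0.2408, 0.0131]
tool_rot: [-0.2, 0.766, 0.546, 0.275]
wrist_force: [-1.4, -3.9, 1.0]
width: 0.0697
grasp_force: 1.9
```

Call:
{"name": "send_rows", "arguments": {"motion": [[0,0,0,0,0,0,0.5],[0,0,0,0,0,0,0.5]]}}

```text
time_s: 17.2
ee_pos: [0.5537, 0.2404, 0.0132]
tool_rot: [-0.2, 0.766, 0.546, 0.275]
wrist_force: [-0.0, 0.5, 0.3]
width: 0.0698
grasp_force: 0.2
```

```bash
python3 chk.py
python3 - <<'E'
from h import *
a=[viewer.capture(n)["color"][:,:,::-1] for n in("scene","top")]
A=cv2.resize(a[0][120:270,330:530],None,fx=4,fy=4)
B=cv2.resize(a[1][160:300,110:295],None,fx=4,fy=4)
cv2.imwrite("pics/fin.png",np.hstack([cv2.resize(A,(400,300)),cv2.resize(B,(396,300))]))
E
```

```text
17.2 [0.5537 0.2404 0.0132] z [ 0.203  0.607 -0.768] y [ 0.946 -0.324 -0.006] q [-0.08  0.18  2.03  0.87  0.95 -0.28] F [-0.   0.5  0.3] w 0.0698 g 0.2
exp bowl [0.56903063 0.2858948  0.01322075] [163.95518649 224.85506003]
[[165.5        226.5         26.39999962]
 [210.5        199.5         26.39999962]]
remaining [-0.      0.0021 -0.0002] 0.0021054196897294006
turn deg/row 0.49 mm/row 2.2
[-0.0001, 0.0006, -0.0012] [0.024, -0.013, 0.025]
```

Call:
{"name": "send_rows", "arguments": {"motion": [[0,0,0,-0.1,0,-0.083,0.5],[0,0,0,-0.3,0,-0.25,0.5],[0,0,0,-0.4,0,-0.333,0.5],[0,0,0,-0.5,0,-0.42,0.5],[0,0,0,-0.5,0,-0.42,0.5]]}}

```text
time_s: 17.98
ee_pos: [0.5077, 0.1056, 0.0137]
tool_rot: [-0.2, 0.766, 0.546, 0.275]
wrist_force: [-0.0, -0.1, -0.5]
width: 0.0697
grasp_force: 0.0
```

Call:
{"name": "send_rows", "arguments": {"motion": [[0,0,0,0,0,-0.8,0.5],[0,0,0,0,0,-0.8,0.5],[0,0,0,0,0,-0.8,0.5],[0,0,0,0,0,-0.4,0.5],[0,0,0,0,0,0,0.5]]}}

```text
time_s: 18.6
ee_pos: [0.475, 0.0032, 0.1441]
tool_rot: [-0.198, 0.766, 0.546, 0.276]
wrist_force: [0.0, 0.1, 0.3]
width: 0.0701
grasp_force: 0.0
```

Run:
```python
from h import *
show()
a=[viewer.capture(n)["color"][:,:,::-1] for n in("scene","top")]
A=cv2.resize(a[0],(400,300),interpolation=cv2.INTER_AREA);B=cv2.resize(a[1][170:290,90:250],(400,300),interpolation=cv2.INTER_CUBIC)
C=cv2.resize(a[0][180:330,180:380],(400,300),interpolation=cv2.INTER_CUBIC);D=cv2.resize(a[0][120:270,330:530],(400,300),interpolation=cv2.INTER_CUBIC)
cv2.imwrite("pics/fin.png",np.vstack([np.hstack([A,B]),np.hstack([C,D])]))
```

```text
18.6 [0.475  0.0032 0.1441] z [ 0.207  0.604 -0.769] y [ 0.945 -0.326 -0.002] q [-0.63 -0.12  2.05  0.66  1.48 -0.45] F [0.  0.1 0.3] w 0.0701 g 0.0
```

View pics/fin.png

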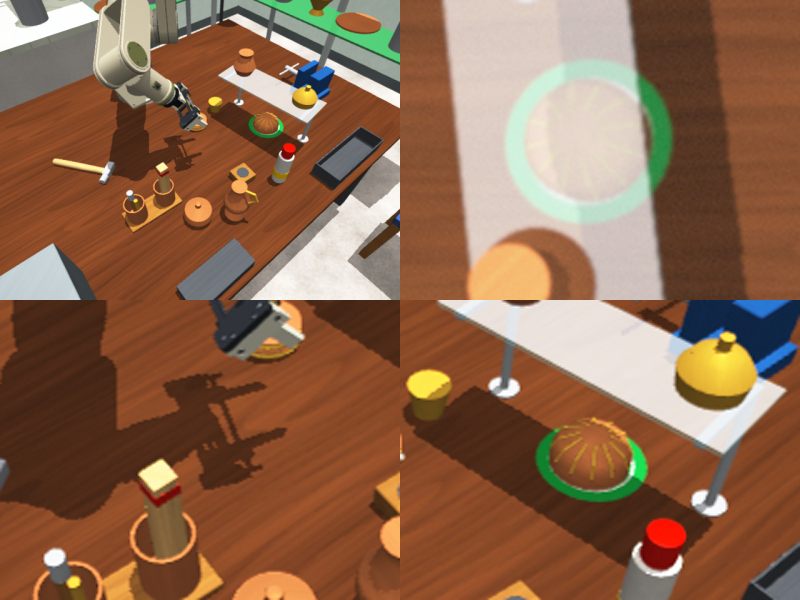

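The bowl covers the white ring, centred at about (588,140) in the top-right panel, and the stick stands in the cup. The bystanders haven't moved and the arm is clear of everything, so I'll hand it in.

```bash
python3 -c "
from cell import manip
print(manip.finish_job())"
```

```text
the job is handed in; nothing more can be done
None
```

I handed the job in at about 18.6 s: the stick stands upright in the cup that was empty, and the bowl lies flat on the pad, over its white ring. The last picture shows the other items where they were and the arm clear; the hand-in returned no verdict.

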